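Hang-on parts bin to the board carrier

TASK

Lift the blue parts bin up and off its hook under the light bar, keep it level, and set it down in the empty fenced pocket of the board carrier while the carrier is still at the loading end; do not drop it. Then, with the bin released, push the carrier smoothly along its rail until it is fully home against the green stop. Leave the yellow bin and the other things on the bench where they are, and do not knock against the hook stand or its light.

Things in the scene. Friction and masses are not known exactly. Their poses are not given: they have to be found in the camera images.
- blue_bin: Blue open-topped parts bin with heat sinks fixed low inside, 0.11 to 0.23 kg. Box 80 (x) by 50 (y) by 50 high, walls 3 mm; origin at the centre of its underside, z up, hang lip on its back (+x). It hangs level within a few degrees on either of the stand's two hooks, underside 80 mm above the bench. Can be gripped across its 50 mm width, outside of the side walls.
- hang_lip (a point): Middle of the lower edge of the blue bin's hang lip: a bridge at rim level reaches 11 mm behind the back wall, then a lip 44 wide (y) and 4 thick goes down to 16 mm below the rim, leaving a 7 mm gap that hangs over the upturned hook plate. Lift at least 16 mm, then draw the bin towards its -x. Axes parallel to the bin's.
- yellow_bin: Yellow bin of the same shape and size, hanging on the other hook; to be left there. Origin at the centre of its underside.
- stand: Fixed stand, origin on the bench, z up; its -x side, where the bins hang, faces roughly to the robot. Two hooks at y = -65 and +65 mm: upturned plates 40 wide (y), 5 thick (x), centred at x = -50 mm, top edge 126 mm above the bench. A bin hangs with its origin at x = -93.5 mm, axes parallel to the stand's. A post stands at x = +30, y = 0.
- light_bar (a point): Centre of the underside of the black light bar fixed to the stand, above the bins, 270 mm over the bench; axes as the stand's. The bar is 32 (x) by 220 (y) by 20 mm thick. It blocks a tool coming straight down on a bin: come from the stand's -x side with the tool leaning 30 to 50 degrees from vertical, fingers pointing down and to the stand's +x.
- rail: Fixed rail slide on the bench, 110 wide (x) by 380 long (y), origin at the centre of its underside, z up. The carrier runs along its y; a green stop block, 75 mm high, stands at its -y end.
- carrier (a joint): Travel of the carrier along the rail towards the rail's -y, in m: 0 at the loading end, 0.16 fully home against the green stop. Starts between 0 and 0.05. Sliding friction about 3 N; it stays where it is left.
- pocket (a point): Centre of the pocket floor in the grey carrier (130 x by 170 y, 12 thick), 62 mm above the bench, axes as the rail's; moves with the carrier. The pocket is 100 (x) by 66 (y) inside, open above, with black fences 8 high, 6 thick. The bin fits with its long side along the pocket's x, either way round; its lip passes above the fence.
- board (a point): Centre of a low green circuit board (110 x by 58 y, up to 5 mm high) fixed on the carrier between pocket and push bar, on the carrier's top.
- push_bar (a point): On the outer (+y) face of the orange upright push bar at the carrier's +y end, middle of its upper edge, 112 mm above the bench; moves with the carrier, axes as the rail's. The bar is 80 long (x), 14 thick (y) and stands from the carrier's top, 62 mm above the bench, up to 112 mm. Push this face towards -y.
- bottle: Teal capped bottle, 56 mm across, 130 high, standing on the bench; leave alone. Origin at the centre of its underside.
- spool: Black solder-wire spool, 64 mm across, 50 high, standing on end; leave alone. Origin at the centre of its underside.
- dish: Small aluminium dish, 64 mm across, 16 high; leave alone. Origin at the centre of its underside.
There are look-alikes about, which are no part of the job. Leave any pink or purple look-alike of the blue_bin alone.

How it is judged:
By the outcome, as a careful person would: the job done as asked, in the order asked, and still so for the second after the job is handed in, with the robot touching nothing.
It also fails if it takes over 54 s, if anything falls off the work surface, if the arm or the gripper's body presses on something with over 40 N, if the wrist force passes 120 N, or if a joint passes its speed limit or range.

ROBOT

A 7-joint arm with a two-finger parallel gripper is mounted at the origin on the work surface. World frame = base frame: x ahead of the robot, y to its left, z up, the work surface at z = 0. Lengths are in m, angles in rad, forces in N, time in s.
With the tool pointing down it reaches from about 0.4 to 0.85 m from the base axis. Payload 10.4 kg.
Tool frame: the origin (TCP) lies between the finger pads; the fingertips stand 11 mm ahead of it and the grasp point (between the pads) lies 8 mm behind it; z points along the fingers, y is the line along which they close (so a half turn about z gives the same grasp; the last joint's range is limited). The gripper opens to 85 mm and grips with 20 to 120 N. Pads are 22 mm wide; open, the fingers measure 114 mm over their backs; the gripper's body (76 mm by 85 mm) begins 54 mm behind the grasp point. The pads swing forward as they close: fully open they stand 13 mm farther back than shut.
Start: joints at [-1.258, 0.332, -0.065, 1.46, 0.022, 1.35, -0.088], TCP at [0.206, 0.59, 0.208] pointing down, gripper open.
Joint ranges: [-2.6, 2.6], [-0.5, 2.12], [-1.47, 1.34], [0.16, 2.42], [-1.27, 4.41], [0.06, 2.06], [-2.6, 2.6]. Speed limits (rad/s): [2.22, 2.22, 2.79, 2.79, 3.14, 3.14, 3.14].

INTERFACE

Orientations are given as a unit quaternion [x, y, z, w].
In Python, from bench import env gives the robot as it stands.
- The arm moves only by the tool drive_tool, never from a script. Its argument "rows" is one flat list of numbers, 4 for each row, row after row: the shift along the world's x, y, z in cm, then the turn about the world's z in rad. A call has 1 to 12 rows; each row shifts and turns the commanded pose from where the row before left it; what a row does not reach is not made up. A row lasts 1/10 s, in which the tool goes at most 50 mm and 8.59 degrees, less where a joint would pass 70% of its speed; a pose out of reach is approached as far as the arm can. A call with a gripper value outside its range is refused whole. "claw" is the closure, from 0 (fully open) to 1 (shut), set as the call begins (left out, the last holds). The fingers move at their own pace and stop on an object; the grip force is fixed at half the most. Time passes only in rows, so rows that do not move let the fingers close. It gives the time, the measured TCP pose, the force, the opening and the grip force at its end, in the units of the state.
- env.read_state(): the state, without advancing time (a new reading comes with each control period).
- env.read_camera(name): name is "scene" or "top" or "wrist"; returns a dict with "image" (420x560x3 uint8, red, green, blue), "range_z" (420x560 float32, m along the optical axis (not along the pixel's ray), 0 where there is no reading), "fx", "fy", "cx", "cy" (pixels), "cam_to_world" (4x4, takes a point from camera to world coordinates). Camera axes: x right, y down, z forward; pixel columns grow to the right and rows downward; lengths in m; the calibration is good to about 2 mm. A picture is of the moment at which its call begins.
- env.close_job(): hands the job in; it is judged then, once.
The state is a dict: "time": time; "joint_pos": joint angles; "dq": joint speeds; "joint_torque": joint torques, N m; "position": TCP position; "tcp_rot": TCP orientation; "wrist_force": force on the tool from outside, world axes, zero at the start; "ft_torque": the same for the moment, N m; "width": opening from 0.0 (shut) to 1.0 (fully open); "grasp_force": force on a finger pad.
Only numpy, scipy, OpenCV 4.12 (cv2) and the standard library are available. Lean on these libraries where they do the work, as an engineer would, in place of code of your own. Each camera call takes 0.05 s, during which the arm holds its last target. There are 200 camera calls.

## Working session

There is one attempt and no reset: what is moved stays moved. The work goes in short steps, Python scripts to look and compute and a tool call to move; the robot and the scene stay as the last step left them, time stands still between calls to the robot, and variables do not carry over. Pictures are saved under pics/ and viewed, at most 10 in all, crops included, and the job is handed in when it is done.

Besides the shell and the picture viewer there is one more tool, called after "Request:" by a JSON object that holds its "api" and its "payload", one argument or row to a line. drive_tool: Moves the arm, as the interface text tells. Its arguments: {"type":"object","properties":{"rows":{"type":"array"},"claw":{"type":"number"}},"required":["rows"]}

```bash
mkdir -p pics; ls
cat > h.py <<'E'
import numpy as np, cv2
from bench import env
def cam(n):
    c=env.read_camera(n); np.savez(f'{n}.npz',**c); return c
def pts(c):
    z=c['range_z']; v,u=np.mgrid[:z.shape[0],:z.shape[1]]
    P=np.stack([(u-c['cx'])/c['fx']*z,(v-c['cy'])/c['fy']*z,z,np.ones_like(z)],-1)
    W=(P@np.array(c['cam_to_world']).T)[...,:3]; W[z==0]=np.nan; return W
E
python3 - <<'E'
from h import *
for n in('scene','top'):
    c=cam(n); cv2.imwrite(f'pics/{n}0.png',c['image'][...,::-1]); print(n,np.round(c['cam_to_world'],3).tolist(),c['fx'])
print(env.read_state())
E
```

```text
pics
scene [[0.264, 0.559, -0.786, 1.873], [0.964, -0.136, 0.228, -0.279], [0.021, -0.818, -0.575, 1.11], [0.0, 0.0, 0.0, 1.0]] 531.586918412723
top [[-0.005, -0.988, 0.157, 0.365], [-1.0, 0.003, -0.014, 0.113], [0.013, -0.157, -0.987, 1.404], [0.0, 0.0, 0.0, 1.0]] 473.1837757366348
{'time': 0.1, 'joint_pos': array([-1.25760509,  0.33279672, -0.06469923,  1.46085629,  0.02157381,
        1.34989621, -0.08851904]), 'dq': array([-0.00053825, -0.00107769,  0.00010244, -0.00110755,  0.00064559,
        0.00022307, -0.00091264]), 'joint_torque': array([ 1.07932687e-03, -6.26736975e+01,  4.89047414e-02, -3.92428958e+01,
        1.63405604e-02,  6.81926365e-03,  5.73356829e-05]), 'position': array([0.2058233 , 0.58975104, 0.20730347]), 'tcp_rot': array([ 1.67111015e-01,  9.85937884e-01, -6.24855238e-04, -8.96985252e-05]), 'wrist_force': array([-0.88455006,  0.57155421, -0.15384901]), 'ft_torque': array([ 0.04671952, -0.00318439,  0.01523873]), 'grasp_force': 0.0, 'width': 0.9970601441251465}
```

View pics/scene0.png

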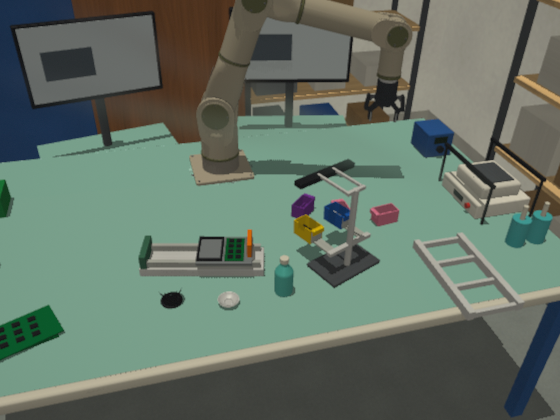

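View pics/top0.png

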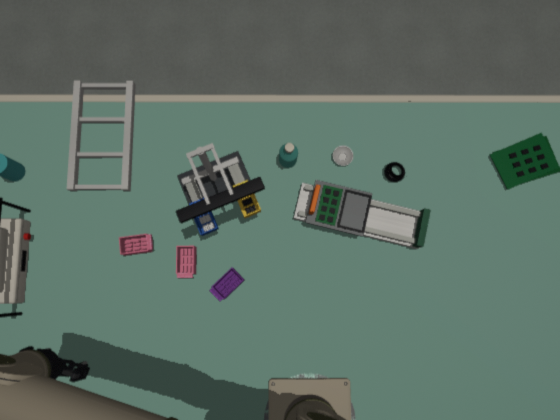

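Run:
```python
from h import *
for n in('top','scene'):
    c=dict(np.load(f'{n}.npz')); W=pts(c); hsv=cv2.cvtColor(c['image'],cv2.COLOR_RGB2HSV); h,s,v=cv2.split(hsv)
    reg={'blue':((h>105)&(h<128)&(s>130)),'yellow':((h>18)&(h<32)&(s>150)),'orange':((h>3)&(h<16)&(s>180)),
     'black':(v<45)}
    for k,m in reg.items():
        m=m&(W[...,2]>.02)&(W[...,2]<.35)&(W[...,0]>.3)&(W[...,0]<.85)&(abs(W[...,1])<.5)
        if k=='black': m&=W[...,2]>.25
        nl,lab,st,ce=cv2.connectedComponentsWithStats(m.astype(np.uint8))
        for i in range(1,nl):
            if st[i,4]<40: continue
            p=W[lab==i]; zt=np.percentile(p[:,2],95); q=p[p[:,2]>zt-.008]
            r=cv2.minAreaRect((q[:,:2]*1000).astype(np.float32))
            print(n,k,st[i,4],'px',ce[i].round(),'ztop',zt.round(3),'rect',np.round(r[0],1),np.round(r[1],1),round(r[2],1))
```

```text
top blue 180 px [205. 223.] ztop 0.282 rect [542.5 273.6] [ 1.9 40.2] 23.4
top yellow 234 px [249. 205.] ztop 0.279 rect [584.9 170.4] [ 2.1 36.8] 23.2
top orange 127 px [314. 199.] ztop 0.113 rect [612.7 -13.1] [12.1 79.3] 76.2
top black 1090 px [220. 200.] ztop 0.293 rect [577.2 230.3] [ 33.2 215.5] 22.4
scene blue 401 px [336. 214.] ztop 0.128 rect [569.4 294.2] [94.7 56.1] 22.6
scene yellow 503 px [307. 227.] ztop 0.128 rect [617.4 175.2] [95.5 54.6] 22.6
scene orange 107 px [249. 242.] ztop 0.113 rect [620.6 -14.9] [10.9 74.1] 74.0
scene black 319 px [314. 178.] ztop 0.291 rect [601.3 192.3] [ 33.4 139.3] 23.3
```

Request:
{"api": "drive_tool", "payload": {
  "rows": [1,-2,4,0.06,1.5,-3,3,0.06,1.5,-3.5,2.5,0.06,2,-3.5,2.5,0.06,2,-3.5,2.5,0.06,2,-3.5,2.5,0.06,2,-3.5,2.5,0.06,2,-3.5,2,0.06,2,-3.5,2,0.06,2,-3.5,1.5,0.06,2,-3,1,0.06,1,-3,1,0.06]
}}

```text
time: 1.3
position: [0.417, 0.1983, 0.4781]
tcp_rot: [-0.191, 0.981, -0.0, -0.0]
wrist_force: [-0.2, 0.9, -0.2]
width: 0.998
grasp_force: 0.0
```

```bash
cat > st.py <<'E'
from h import *
from scipy.spatial.transform import Rotation as R
s=env.read_state(); M=R.from_quat(s['tcp_rot']).as_matrix(); z=M[:,2]; y=M[:,1]
print('t',s['time'],'q',np.round(s['joint_pos'],3),'p',np.round(s['position'],4))
print('tilt',np.degrees(np.arccos(-z[2])).round(1),'az',np.degrees(np.arctan2(z[1],z[0])).round(1),'y',np.round(y,3),'yaz',np.degrees(np.arctan2(y[1],y[0])).round(1))
E
python3 st.py
```

```text
t 1.3 q [-0.815 -0.038  0.261  1.322  0.011  1.857  1.405] p [0.417  0.1983 0.4781]
tilt 0.0 az -123.4 y [-0.376  0.927 -0.   ] yaz 112.1
```

Request:
{"api": "drive_tool", "payload": {
  "rows": [1,0.5,4,0,1,0.5,4,0,1,0.5,4,0,1,0.5,4,0,1,0.5,4,0,1,0.5,4,0]
}}

```text
time: 1.9
position: [0.4656, 0.225, 0.612]
tcp_rot: [-0.191, 0.98, 0.015, 0.05]
wrist_force: [-0.8, 0.7, 0.2]
width: 1.004
grasp_force: 0.0
```

```bash
python3 st.py
```

```text
t 1.9 q [-0.993  0.162  0.601  0.842 -0.113  2.058  1.494] p [0.4656 0.225  0.612 ]
tilt 6.0 az 27.5 y [-0.375  0.927  0.01 ] yaz 112.0
```

Request:
{"api": "drive_tool", "payload": {
  "rows": [1.5,0.6,4,0,1.5,0.6,4,0,1.5,0.6,4,0,1.5,0.6,4,0,1.5,0.6,4,0,1.5,0.6,4,0]
}}

```text
time: 2.5
position: [0.5277, 0.2476, 0.6897]
tcp_rot: [-0.188, 0.97, 0.041, 0.147]
wrist_force: [0.4, 0.2, -0.2]
width: 1.003
grasp_force: 0.0
```

```bash
python3 st.py
```

```text
t 2.5 q [-0.747  0.297  0.451  0.501 -0.189  2.058  1.506] p [0.5277 0.2476 0.6897]
tilt 17.5 az 26.5 y [-0.377  0.926  0.024] yaz 112.1
```

Request:
{"api": "drive_tool", "payload": {
  "rows": [1.5,0.5,4,0,1.5,0.5,4,0,1.5,0.5,4,0,1.5,0.5,4,0,1.5,0.5,4,0,1.5,0.5,4,0]
}}

```text
time: 3.1
position: [0.5655, 0.255, 0.7597]
tcp_rot: [-0.184, 0.952, 0.064, 0.238]
wrist_force: [-0.7, -0.3, 0.7]
width: 1.0
grasp_force: 0.0
```

```bash
python3 st.py
```

```text
t 3.1 q [-0.624  0.417  0.587  0.193 -0.429  2.058  1.514] p [0.5655 0.255  0.7597]
tilt 28.5 az 25.9 y [-0.381  0.924  0.034] yaz 112.4
```

Request:
{"api": "drive_tool", "payload": {
  "rows": [2,0.6,3.5,0,2,0.6,3.5,0,2,0.6,3.5,0,2,0.6,3.5,0,2,0.6,3.5,0,2,0.6,3.5,0]
}}

```text
time: 3.7
position: [0.581, 0.2313, 0.7818]
tcp_rot: [-0.184, 0.942, 0.102, 0.262]
wrist_force: [-0.1, 0.9, -0.1]
width: 0.999
grasp_force: 0.0
```

```bash
python3 st.py
```

```text
t 3.7 q [-0.539  0.472  1.338  0.163 -1.266  2.058  1.585] p [0.581  0.2313 0.7818]
tilt 32.6 az 32.3 y [-0.4    0.912  0.096] yaz 113.7
```

Request:
{"api": "drive_tool", "payload": {
  "rows": [-1,-0.2,-4,0,-1,-0.2,-4,0,-1,-0.2,-4,0,-1,-0.2,-4,0]
}}

```text
time: 4.1
position: [0.554, 0.2318, 0.7935]
tcp_rot: [-0.154, 0.932, 0.128, 0.302]
wrist_force: [-1.1, -0.5, 2.0]
width: 1.001
grasp_force: 0.0
```

```bash
python3 st.py
```

```text
t 4.1 q [-1.17   0.242  1.338  0.584 -0.647  1.832  1.604] p [0.554  0.2318 0.7935]
tilt 38.3 az 32.3 y [-0.364  0.92   0.145] yaz 111.6
```

Request:
{"api": "drive_tool", "payload": {
  "rows": [-1,-0.2,-4,0,-1,-0.2,-4,0,-1,-0.2,-4,0,-1,-0.2,-4,0,0,0,0,0]
}}

```text
time: 4.6
position: [0.5203, 0.2038, 0.7282]
tcp_rot: [-0.125, 0.942, 0.146, 0.274]
wrist_force: [-0.6, 0.1, 0.3]
width: 0.999
grasp_force: 0.0
```

```bash
python3 st.py
```

```text
t 4.6 q [-1.618 -0.227  0.891  0.954  0.214  1.686  1.249] p [0.5203 0.2038 0.7282]
tilt 36.2 az 35.5 y [-0.316  0.926  0.206] yaz 108.8
```

Request:
{"api": "drive_tool", "payload": {
  "rows": [-1,-0.4,-4,0,-1,-0.4,-4,0,-1,-0.4,-4,0,0,0,0,0]
}}

```text
time: 5.0
position: [0.4915, 0.1919, 0.6043]
tcp_rot: [-0.122, 0.944, 0.142, 0.271]
wrist_force: [0.8, -0.3, 0.5]
width: 1.0
grasp_force: 0.0
```

```bash
python3 st.py
```

```text
t 5.0 q [-1.421 -0.471  0.568  1.423  0.372  1.489  1.094] p [0.4915 0.1919 0.6043]
tilt 35.6 az 34.9 y [-0.307  0.93   0.201] yaz 108.3
```

Request:
{"api": "drive_tool", "payload": {
  "rows": [0,0,2,0.13,0,0,2,0.13,0,0,2,0.13,0,0,2,0.13,0,0,2,0.13,0,0,2,0.13,0,0,2,0.13,0,0,2,0.13]
}}

```text
time: 5.8
position: [0.4836, 0.1966, 0.7474]
tcp_rot: [-0.526, 0.786, 0.255, 0.203]
wrist_force: [5.2, -6.8, -10.7]
width: 1.002
grasp_force: 0.0
```

```bash
python3 st.py
```

```text
t 5.8 q [-2.411 -0.483  1.34   0.581  0.169  2.059  1.925] p [0.4836 0.1966 0.7474]
tilt 38.1 az 85.2 y [-0.93   0.318  0.187] yaz 161.1
```

Request:
{"api": "drive_tool", "payload": {
  "rows": [1,0.4,3,0,1,0.4,3,0,1,0.4,3,0,0,0,0,0]
}}

```text
time: 6.2
position: [0.4885, 0.2203, 0.7814]
tcp_rot: [-0.513, 0.784, 0.26, 0.233]
wrist_force: [-0.3, 0.4, -0.2]
width: 1.001
grasp_force: 0.0
```

```bash
python3 st.py
```

```text
t 6.2 q [-2.543 -0.477  1.34   0.464  0.262  2.059  1.881] p [0.4885 0.2203 0.7814]
tilt 40.9 az 81.3 y [-0.926  0.338  0.168] yaz 160.0
```

```bash
cat > fk.py <<'E'
import numpy as np
from scipy.spatial.transform import Rotation as R
from scipy.optimize import least_squares
D=[([-1.25760509,0.33279672,-0.06469923,1.46085629,0.02157381,1.34989621,-0.08851904],[.2058,.58975,.2073],[.16711,.98594,-.0006,0]),
([-0.815,-0.038,0.261,1.322,0.011,1.857,1.405],[0.417,0.1983,0.4781],[-0.191,0.981,0,0]),
([-0.993,0.162,0.601,0.842,-0.113,2.058,1.494],[0.4656,0.225,0.612],[-0.191,0.98,0.015,0.05]),
([-0.747,0.297,0.451,0.501,-0.189,2.058,1.506],[0.5277,0.2476,0.6897],[-0.188,0.97,0.041,0.147]),
([-0.624,0.417,0.587,0.193,-0.429,2.058,1.514],[0.5655,0.255,0.7597],[-0.184,0.952,0.064,0.238]),
([-0.539,0.472,1.338,0.163,-1.266,2.058,1.585],[0.581,0.2313,0.7818],[-0.184,0.942,0.102,0.262]),
([-1.17,0.242,1.338,0.584,-0.647,1.832,1.604],[0.554,0.2318,0.7935],[-0.154,0.932,0.128,0.302]),
([-1.618,-0.227,0.891,0.954,0.214,1.686,1.249],[0.5203,0.2038,0.7282],[-0.125,0.942,0.146,0.274]),
([-1.421,-0.471,0.568,1.423,0.372,1.489,1.094],[0.4915,0.1919,0.6043],[-0.122,0.944,0.142,0.271]),
([-2.411,-0.483,1.34,0.581,0.169,2.059,1.925],[0.4836,0.1966,0.7474],[-0.526,0.786,0.255,0.203]),
([-2.543,-0.477,1.34,0.464,0.262,2.059,1.881],[0.4885,0.2203,0.7814],[-0.513,0.784,0.26,0.233])]
def fk(q,p,s):
    # s: signs of j1,j3,j5,j7
    Rz=lambda a:R.from_euler('z',a); Ry=lambda a:R.from_euler('y',a)
    A=Rz(s[0]*q[0]+p[7]); x=A.apply([p[4],0,p[0]])
    A=A*Ry(q[1])*Rz(s[1]*q[2]); x=x+A.apply([p[5],0,p[1]])
    A=A*Ry(q[3])*Rz(s[2]*q[4]); x=x+A.apply([p[6],0,p[2]])
    A=A*Ry(q[5])*Rz(s[3]*q[6]+p[8]); x=x+A.apply([0,0,p[3]])
    return x,A
def res(p,s):
    o=[]
    for q,x,r in D:
        X,A=fk(q,p,s); o+=list(X-x)+list(.3*(A*R.from_quat(r).inv()).as_rotvec())
    return o
if __name__=='__main__':
    import itertools
    best=[]
    for s in itertools.product([1,-1],repeat=4):
        for a in(0,1.57,3.14,-1.57):
            f=least_squares(res,[.35,.4,.35,.25,0,0,0,0,a],args=(s,),loss='soft_l1',f_scale=.02); best.append((f.cost,s,f.x))
    best.sort(key=lambda b:b[0])
    for b in best[:3]: print(b[0],b[1],np.round(b[2],3))
    print(np.abs(res(best[0][2],best[0][1])).reshape(-1,6).max(1).round(3))
E
python3 fk.py
```

```text
0.0016503786408695793 (-1, -1, -1, -1) [ 0.293  0.427  0.499  0.385 -0.018  0.01   0.005 -0.046  1.53 ]
0.001650378640869617 (-1, -1, -1, -1) [ 0.293  0.427  0.499  0.385 -0.018  0.01   0.005 -0.046  1.53 ]
0.001650378640869718 (-1, -1, -1, -1) [ 0.293  0.427  0.499  0.385 -0.018  0.01   0.005 -0.046  1.53 ]
[0.02  0.015 0.008 0.007 0.007 0.014 0.014 0.007 0.011 0.018 0.019]
```

```bash
cat > sim.py <<'E'
from fk import *
P=np.array([0.293,0.427,0.499,0.385,-0.018,0.01,0.005,-0.046,1.53]); S=(-1,-1,-1,-1)
LO=np.array([-2.6,-.5,-1.47,.16,-1.27,.06,-2.6]); HI=np.array([2.6,2.12,1.34,2.42,4.41,2.06,2.6])
V=.07*np.array([2.22,2.22,2.79,2.79,3.14,3.14,3.14])
def step(q,row,w=.3,it=30,lam=.03):
    x,A=fk(q,P,S); xt=x+np.array(row[:3])*.01; At=R.from_euler('z',row[3])*A; q0=q.copy()
    for _ in range(it):
        x,A=fk(q,P,S); e=np.r_[xt-x,w*(At*A.inv()).as_rotvec()]
        J=np.zeros((6,7))
        for i in range(7):
            d=q.copy(); d[i]+=1e-5; X,B=fk(d,P,S); J[:,i]=np.r_[(X-x)/1e-5,w*(B*A.inv()).as_rotvec()/1e-5]
        dq=J.T@np.linalg.solve(J@J.T+lam**2*np.eye(6),e)
        q=np.clip(np.clip(q+dq,LO,HI),q0-V,q0+V)
    return q
def rep(q):
    x,A=fk(q,P,S); M=A.as_matrix(); z=M[:,2];y=M[:,1]
    return np.round(q,2),np.round(x,3),'tilt %.1f az %.1f yz %.3f yaz %.1f'%(np.degrees(np.arccos(-z[2])),np.degrees(np.arctan2(z[1],z[0])),y[2],np.degrees(np.arctan2(y[1],y[0])))
E
python3 - <<'E'
from sim import *
for w,lam,it in((.3,.03,30),(.3,.1,10),(.1,.03,30),(.3,.003,30)):
    print(w,lam,it); q=np.array(D[1][0])
    for row,n in (([1,.5,4,0],6),([1.5,.6,4,0],6),([1.5,.5,4,0],6),([2,.6,3.5,0],6),([-1,-.2,-4,0],4)):
        for _ in range(n): q=step(q,row,w,it,lam)
        print(*rep(q))
E
```

```text
0.3 0.03 30
[-0.52  0.6   0.19  0.24 -0.18  2.06  1.43] [0.629 0.303 0.599] tilt 14.4 az 32.1 yz 0.056 yaz 109.4
[-0.38  1.23  0.04  0.16 -0.21  2.06  1.21] [0.7   0.307 0.149] tilt 20.2 az 171.6 yz 0.073 yaz 93.1
[-0.38  1.48 -0.08  0.16 -0.18  2.06  1.03] [ 0.633  0.317 -0.033] tilt 35.1 az 176.4 yz -0.019 yaz 84.8
[-0.41  1.67 -0.18  0.16 -0.16  2.06  0.88] [ 0.543  0.342 -0.151] tilt 46.5 az 178.6 yz -0.136 yaz 81.1
[-0.43  1.88 -0.17  0.16 -0.15  1.91  0.93] [ 0.469  0.324 -0.322] tilt 49.8 az -179.8 yz -0.164 yaz 82.1
0.3 0.1 10
[-0.6   0.44  0.29  0.26 -0.2   2.06  1.46] [0.57  0.291 0.702] tilt 22.5 az 26.2 yz 0.032 yaz 111.8
[-0.48  0.53  0.25  0.16 -0.29  1.98  1.41] [0.637 0.291 0.702] tilt 27.9 az 31.5 yz 0.113 yaz 109.0
[-0.39  0.56  0.22  0.16 -0.36  1.87  1.35] [0.694 0.285 0.697] tilt 32.6 az 35.1 yz 0.211 yaz 105.4
[-0.32  0.64  0.21  0.16 -0.42  1.71  1.28] [0.779 0.288 0.674] tilt 38.3 az 36.0 yz 0.314 yaz 101.3
[-0.48  0.23  0.22  0.94 -0.3   1.28  1.42] [0.745 0.29  0.612] tilt 42.2 az 33.8 yz 0.293 yaz 104.1
0.1 0.03 30
[-0.57  0.48  0.24  0.25 -0.19  2.06  1.45
[... 291 characters left out ...]
 1.72  1.02] [0.85  0.272 0.474] tilt 30.2 az 55.6 yz 0.471 yaz 79.1
[-0.33  0.54  0.22  0.91 -0.51  1.29  1.26] [0.825 0.276 0.395] tilt 32.9 az 50.3 yz 0.474 yaz 83.9
0.3 0.003 30
[-0.48  0.62  0.12  0.24 -0.15  2.06  1.4 ] [0.636 0.301 0.586] tilt 13.5 az 36.6 yz 0.076 yaz 108.2
[-0.47  1.39 -0.08  0.16 -0.09  2.06  1.15] [0.639 0.354 0.025] tilt 28.3 az -172.4 yz -0.017 yaz 95.8
[-0.48  1.4  -0.11  0.16 -0.06  2.06  1.09] [0.631 0.366 0.023] tilt 28.7 az -172.2 yz -0.040 yaz 93.6
[-0.5   1.54 -0.13  0.16 -0.05  2.06  1.04] [ 0.582  0.36  -0.079] tilt 36.5 az -167.7 yz -0.116 yaz 93.1
[-0.5   1.59 -0.12  0.39 -0.04  1.78  1.06] [ 0.542  0.352 -0.239] tilt 36.5 az -167.7 yz -0.116 yaz 93.1
```

```bash
cat >> sim.py <<'E'
def step2(q,row,w=.3,reg=.01):
    x,A=fk(q,P,S); xt=x+np.array(row[:3])*.01; At=R.from_euler('z',row[3])*A
    def f(k):
        X,B=fk(k,P,S); return np.r_[xt-X,w*(At*B.inv()).as_rotvec(),reg*(k-q)]
    lo=np.maximum(LO,q-V); hi=np.minimum(HI,q+V); hi=np.maximum(hi,lo+1e-6)
    return least_squares(f,np.clip(q,lo+1e-7,hi-1e-7),bounds=(lo,hi)).x
E
python3 - <<'E'
from sim import *
for w,reg in((.3,.01),(.1,.01),(.5,.01),(.3,.002)):
    print(w,reg); q=np.array(D[1][0])
    for row,n in (([1,.5,4,0],6),([1.5,.6,4,0],6),([1.5,.5,4,0],6),([2,.6,3.5,0],6),([-1,-.2,-4,0],9),([-1,-.4,-4,0],3),([0,0,2,.13],8)):
        for _ in range(n): q=step2(q,row,w,reg)
        print(*rep(q))
E
```

```text
0.3 0.01
[-0.66  0.14  0.16  0.71 -0.03  2.06  1.44] [0.458 0.24  0.666] tilt 13.4 az 26.8 yz 0.020 yaz 111.9
[-0.52  0.32  0.03  0.16 -0.03  2.03  1.44] [0.525 0.264 0.824] tilt 36.1 az 26.9 yz 0.052 yaz 112.7
[-0.49  0.26  0.04  0.16 -0.06  1.67  1.46] [0.58  0.278 0.966] tilt 60.3 az 26.6 yz 0.074 yaz 114.1
[-0.45  0.31  0.06  0.16 -0.12  1.23  1.48] [0.668 0.3   1.091] tilt 82.7 az 26.0 yz 0.082 yaz 115.4
[-0.47 -0.44 -0.01  1.67 -0.04  0.58  1.48] [0.588 0.286 0.755] tilt 76.3 az 26.2 yz 0.081 yaz 115.1
[-0.5  -0.5  -0.    1.9  -0.01  0.46  1.46] [0.581 0.286 0.64 ] tilt 73.3 az 26.3 yz 0.080 yaz 114.9
[-1.52 -0.21  1.34  1.23 -1.    1.4   2.6 ] [0.551 0.292 0.793] tilt 74.9 az 76.5 yz 0.052 yaz 165.7
0.1 0.01
[-0.74  0.15  0.27  0.62 -0.06  2.06  1.45] [0.463 0.243 0.704] tilt 18.1 az 26.5 yz 0.025 yaz 112.0
[-0.59  0.26  0.24  0.16 -0.16  1.8   1.45] [0.548 0.276 0.929] tilt 53.4 az 26.4 yz 0.065 yaz 113.6
[-0.55  0.27  0.25  0.16 -0.21  1.15  1.47] [0.633 0.304 1.153] tilt 89.8 az 26.2 yz 0.080 yaz 116.2
[-0.51  0.53  0.22  0.16 -0.33  0.1   1.57] [0.725 0.327 1.314] tilt 135
[... 1066 characters left out ...]
  0.14  0.01  0.71 -0.    2.06  1.43] [0.458 0.24  0.666] tilt 13.4 az 27.4 yz 0.023 yaz 111.9
[-0.46  0.32 -0.21  0.16  0.14  2.03  1.43] [0.526 0.265 0.824] tilt 36.1 az 27.2 yz 0.056 yaz 112.8
[-0.18  0.32 -1.38  0.16  1.06  1.7   1.41] [0.58  0.278 0.967] tilt 60.3 az 26.8 yz 0.078 yaz 114.2
[-0.17  0.38 -1.47  0.16  1.17  1.27  1.42] [0.668 0.301 1.091] tilt 82.7 az 26.2 yz 0.086 yaz 115.5
[ 0.29 -0.39 -0.51  1.43 -0.39  0.85  1.63] [0.604 0.306 0.779] tilt 69.2 az 22.3 yz 0.063 yaz 110.9
[ 0.04 -0.5  -0.36  1.77 -0.33  0.66  1.62] [0.579 0.295 0.661] tilt 68.4 az 22.4 yz 0.064 yaz 111.0
[-0.08  0.24  0.2   0.79 -1.27  1.74  2.52] [0.576 0.3   0.817] tilt 67.6 az 80.3 yz 0.053 yaz 169.1
```

Run:
```python
from sim import *
q=np.array(D[1][0])
print('hist w=.8')
for row,n in (([1,.5,4,0],6),([1.5,.6,4,0],6),([1.5,.5,4,0],6),([2,.6,3.5,0],6)):
    for _ in range(n): q=step2(q,row,.8,.005)
    print(*rep(q))
for name,seq in {'up':[([0,0,4,0],5)]*4,'out':[([3,1,0,0],5)]*4,'upout':[([2,.7,3,0],5)]*4,
 'down-turn-up':[([-1,0,-4,0],6),([0,0,0,.13],5),([1,0,4,0],6),([1,0,4,0],6)],
 'left':[([0,3,1,0],5)]*4,'right':[([0,-3,1,0],5)]*4,'back':[([-3,-1,2,0],5)]*4}.items():
    q=np.array(D[10][0]); print(name)
    for row,n in seq:
        for _ in range(n): q=step2(q,row,.8,.005)
        print(*rep(q))
```

```text
hist w=.8
[-0.54  0.14  0.01  0.86 -0.    2.06  1.43] [0.449 0.235 0.597] tilt 4.8 az 27.0 yz 0.008 yaz 111.8
[-0.51  0.24 -0.    0.62 -0.    2.06  1.44] [0.501 0.252 0.652] tilt 12.7 az 27.0 yz 0.020 yaz 111.9
[-0.48  0.32 -0.02  0.4   0.    2.06  1.46] [0.537 0.256 0.706] tilt 20.6 az 26.7 yz 0.030 yaz 112.1
[-0.44  0.44 -0.04  0.16  0.    2.06  1.48] [0.583 0.26  0.741] tilt 27.5 az 26.2 yz 0.036 yaz 112.2
up
[-2.59 -0.39  1.34  0.35  0.24  2.06  1.8 ] [0.439 0.234 0.867] tilt 45.7 az 74.5 yz 0.118 yaz 157.8
[-2.6  -0.31  1.34  0.25  0.2   2.06  1.74] [0.391 0.244 0.924] tilt 50.6 az 71.6 yz 0.102 yaz 156.8
[-2.6  -0.26  1.26  0.16  0.24  2.06  1.68] [0.347 0.248 0.97 ] tilt 55.4 az 69.6 yz 0.091 yaz 156.0
[-2.6  -0.26  0.64  0.16  0.81  2.02  1.6 ] [0.313 0.255 1.008] tilt 60.2 az 68.2 yz 0.085 yaz 155.4
out
[-2.49 -0.5   1.34  0.65  0.27  1.85  1.89] [0.538 0.26  0.763] tilt 42.3 az 73.7 yz 0.103 yaz 157.1
[-2.42 -0.5   1.34  0.83  0.25  1.64  1.9 ] [0.578 0.302 0.726] tilt 44.3 az 68.5 yz 0.062 yaz 154.9
[-2.37 -0.5   1.34  0.97  0.26  1.45  1.89] [0.612 0.335 0.693] tilt 46.6 
[... 1501 characters left out ...]
1 -0.18  2.06  2.26] [ 0.454 -0.024  0.765] tilt 45.6 az 72.3 yz 0.098 yaz 156.7
[-1.47 -0.5   1.34  0.81 -0.29  2.06  2.42] [ 0.424 -0.1    0.747] tilt 47.2 az 67.2 yz 0.056 yaz 154.2
[-1.26 -0.5   1.34  0.87 -0.34  2.06  2.55] [ 0.394 -0.157  0.734] tilt 48.2 az 61.7 yz 0.009 yaz 151.2
back
[-1.87 -0.4   0.85  0.65  0.    2.06  1.77] [0.325 0.177 0.849] tilt 42.9 az 76.9 yz 0.133 yaz 158.6
[-1.5  -0.5   0.33  0.77 -0.    2.06  1.57] [0.175 0.161 0.876] tilt 46.1 az 75.5 yz 0.128 yaz 158.4
[-1.35 -0.5  -0.01  0.71  0.    2.06  1.35] [0.045 0.184 0.912] tilt 50.0 az 74.9 yz 0.131 yaz 158.6
[-1.24 -0.5  -0.37  0.63  0.07  2.06  1.12] [-0.085  0.193  0.931] tilt 54.2 az 75.7 yz 0.145 yaz 159.6
```

```bash
cat > srch.py <<'E'
from sim import *
from multiprocessing import Pool
def run(seed):
    g=np.random.default_rng(seed); q=np.array(D[10][0]); seq=[]; best=(9,)
    for k in range(3):
        d=g.normal(size=3); d[2]=abs(d[2])*g.choice([-.6,1]); d=np.round(d/np.linalg.norm(d)*4,1)
        row=[*d,round(g.choice([0,0,.12,-.12]),2)]; n=6
        for _ in range(n):
            q=step2(q,row,.8,.005)
        seq.append(row); x,A=fk(q,P,S); M=A.as_matrix(); t=np.degrees(np.arccos(-M[2,2]))
        c=abs(M[2,1])*57+max(0,t-38)*.7+max(0,33-t)*2+3*max(0,.35-x[2])*10
        if c<best[0]: best=(c,list(seq),rep(q))
    return best
if __name__=='__main__':
    with Pool() as p: r=p.map(run,range(600),4)
    r.sort(key=lambda b:b[0])
    for b in r[:6]: print(round(b[0],2),b[1],*b[2])
E
nproc; time timeout 500 env OMP_NUM_THREADS=1 python3 srch.py
```

```text
4
0.52 [[np.float64(3.3), np.float64(-1.2), np.float64(-2.0), np.float64(0.12)], [np.float64(3.9), np.float64(0.1), np.float64(-0.7), np.float64(0.0)], [np.float64(-3.9), np.float64(1.0), np.float64(0.3), np.float64(-0.12)]] [-1.13 -0.5   0.18  1.46  0.01  1.54  1.65] [0.287 0.325 0.642] tilt 36.9 az 59.1 yz 0.009 yaz 148.4
0.96 [[np.float64(-1.8), np.float64(-2.7), np.float64(-2.4), np.float64(0.0)], [np.float64(3.4), np.float64(-2.1), np.float64(-0.6), np.float64(0.12)], [np.float64(3.6), np.float64(-1.4), np.float64(1.0), np.float64(0.0)]] [-1.99 -0.5   1.34  0.92 -0.09  2.06  2.6 ] [0.442 0.108 0.662] tilt 36.0 az 98.6 yz 0.017 yaz -172.7
1.71 [[np.float64(-0.8), np.float64(0.5), np.float64(-3.9), np.float64(0.12)], [np.float64(2.6), np.float64(-2.5), np.float64(1.8), np.float64(0.0)], [np.float64(2.7), np.float64(0.3), np.float64(2.9), np.float64(0.0)]] [-2.32 -0.5   1.34  0.73 -0.06  2.06  2.41] [0.425 0.212 0.734] tilt 40.2 az 100.5 yz -0.003 yaz -169.3
1.83 [[np.float64(3.8), np.float64(0.1), np.float64(-1.2), np.float64(0.12)], [np.float64(2.2), np.float64(-2.5), np.float64(
[... 195 characters left out ...]
135.3
1.92 [[np.float64(-0.1), np.float64(-2.5), np.float64(-3.1), np.float64(0.12)], [np.float64(3.8), np.float64(-1.2), np.float64(-0.2), np.float64(-0.12)], [np.float64(0.9), np.float64(-2.7), np.float64(2.8), np.float64(0.12)]] [-1.92 -0.5   1.32  0.91 -0.18  2.06  2.6 ] [0.429 0.099 0.688] tilt 40.5 az 97.1 yz 0.003 yaz -173.1
2.12 [[np.float64(-1.3), np.float64(2.2), np.float64(-3.1), np.float64(0.12)], [np.float64(3.2), np.float64(1.0), np.float64(-2.2), np.float64(0.0)], [np.float64(1.9), np.float64(3.5), np.float64(-0.0), np.float64(0.0)]] [-2.46 -0.5   1.34  1.44 -0.    1.3   2.35] [0.388 0.511 0.483] tilt 40.3 az 101.9 yz -0.009 yaz -167.5
real	1m3.823s
user	4m10.886s
sys	0m0.208s
```

Request:
{"api": "drive_tool", "payload": {
  "rows": [3.3,-1.2,-2,0.12,3.3,-1.2,-2,0.12,3.3,-1.2,-2,0.12,3.3,-1.2,-2,0.12,3.3,-1.2,-2,0.12,3.3,-1.2,-2,0.12]
}}

```text
time: 6.8
position: [0.4367, 0.1504, 0.6483]
tcp_rot: [0.744, -0.59, -0.259, -0.178]
wrist_force: [0.1, 1.0, -0.3]
width: 0.999
grasp_force: 0.0
```

```bash
python3 st.py
python3 - <<'E'
from sim import *
q=np.array(D[10][0])
for r in([3.3,-1.2,-2,.12],[3.9,.1,-.7,0]):
    for _ in range(6): q=step2(q,r,.8,.005)
    print(*rep(q))
E
```

```text
t 6.8 q [-2.08  -0.496  1.34   0.928 -0.111  2.059  2.604] p [0.4367 0.1504 0.6483]
tilt 36.6 az 107.1 y [-0.97  -0.241  0.041] yaz -166.1
[-2.05 -0.5   1.34  1.05 -0.18  1.96  2.6 ] [0.424 0.192 0.637] tilt 40.1 az 107.3 yz 0.051 yaz -166.2
[-2.06 -0.5   1.34  1.15 -0.1   1.77  2.6 ] [0.473 0.232 0.592] tilt 38.6 az 98.2 yz -0.009 yaz -171.2
```

Request:
{"api": "drive_tool", "payload": {
  "rows": [3.9,0.1,-0.7,0,3.9,0.1,-0.7,0,3.9,0.1,-0.7,0]
}}

```text
time: 7.1
position: [0.4535, 0.1478, 0.6455]
tcp_rot: [0.745, -0.602, -0.228, -0.177]
wrist_force: [0.1, 0.8, 0.7]
width: 1.001
grasp_force: 0.0
```

```bash
python3 st.py
```

```text
t 7.1 q [-2.119 -0.497  1.34   0.9   -0.024  2.058  2.604] p [0.4535 0.1478 0.6455]
tilt 33.5 az 103.2 y [-0.977 -0.212  0.011] yaz -167.7
```

Request:
{"api": "drive_tool", "payload": {
  "rows": [0,0,-2,-0.13,0,0,-2,-0.13,0,0.2,-2,-0.14,0,0.4,-2,-0.14,0,0.5,-2,-0.14]
}}

```text
time: 7.6
position: [0.4541, 0.1555, 0.5672]
tcp_rot: [-0.554, 0.781, 0.172, 0.233]
wrist_force: [0.4, 0.2, 0.7]
width: 1.001
grasp_force: 0.0
```

```bash
python3 st.py
```

```text
t 7.6 q [-1.337 -0.45   0.811  1.405 -0.067  1.608  2.283] p [0.4541 0.1555 0.5672]
tilt 33.7 az 71.8 y [-0.945  0.328  0.011] yaz 160.9
```

Request:
{"api": "drive_tool", "payload": {
  "rows": [0,1.1,-2.5,-0.106,0,1.1,-2.5,-0.106,0,1.1,-2.5,-0.106,0,1.1,-2.5,-0.106,0,1.1,-2.5,-0.106,0,1.1,-2.5,-0.106,0,1.1,-2.5,-0.106,0,1.1,-2.5,-0.106,0,0,0,0]
}}

```text
time: 8.5
position: [0.4514, 0.2465, 0.3639]
tcp_rot: [-0.187, 0.939, 0.062, 0.28]
wrist_force: [0.0, -1.4, 0.7]
width: 1.001
grasp_force: 0.0
```

```bash
python3 st.py
python3 - <<'E'
from h import *
c=cam('wrist'); cv2.imwrite('pics/w1.png',c['image'][...,::-1]); print(np.round(c['cam_to_world'],3).tolist(),c['fx'],c['cx'],c['cy'])
E
```

```text
t 8.5 q [-0.745 -0.415  0.03   1.983  0.207  1.021  1.191] p [0.4514 0.2465 0.3639]
tilt 33.4 az 23.6 y [-0.386  0.923  0.011] yaz 112.7
[[-0.386, 0.616, 0.687, 0.317], [0.922, 0.248, 0.296, 0.189], [0.012, 0.748, -0.664, 0.465], [0.0, 0.0, 0.0, 1.0]] 339.7051852632252 276.54593750209364 214.0062135443281
```

View pics/w1.png

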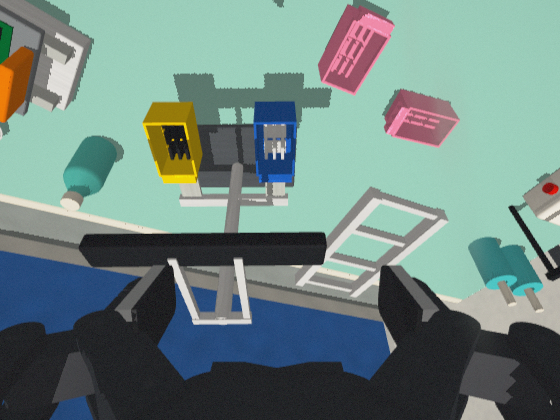

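The wrist view shows the blue bin's open top at about (275,143), the yellow bin at (174,143), and the light bar along row 247. I'll refine the bin's position from this view.

Run:
```python
from h import *
c=dict(np.load('wrist.npz')); W=pts(c); hsv=cv2.cvtColor(c['image'],cv2.COLOR_RGB2HSV); h,s,v=cv2.split(hsv)
v_,u_=np.mgrid[:420,:560]
for k,m in {'blue':(h>105)&(h<128)&(s>120),'yellow':(h>18)&(h<32)&(s>150)}.items():
    m=m&(v_<200)&(v_>80)&(u_>130)&(u_<320); p=W[m&(W[...,2]>.122)&(W[...,2]<.14)]
    r=cv2.minAreaRect((p[:,:2]*1000).astype(np.float32)); print(k,len(p),np.percentile(p[:,2],[50]),r)
    a=np.radians(22.4); q=p[:,:2]@np.array([[np.cos(a),-np.sin(a)],[np.sin(a),np.cos(a)]])
    print(' local x,y range',np.percentile(q,[1,99],axis=0).round(4).tolist())
p=W[(v<45)&(W[...,2]>.25)&(W[...,2]<.31)&(v_<290)&(v_>225)]; print('bar',cv2.minAreaRect((p[:,:2]*1000).astype(np.float32)),np.percentile(p[:,2],[2,98]))
```

```text
blue 762 [0.12742424] ((563.5753173828125, 294.0145263671875), (92.60101318359375, 50.07387161254883), 22.545673370361328)
 local x,y range [[0.5875, 0.0323], [0.6776, 0.0818]]
yellow 908 [0.12649921] ((612.7743530273438, 175.89810180664062), (91.43853759765625, 50.246829986572266), 22.650876998901367)
 local x,y range [[0.5882, -0.0955], [0.6779, -0.0459]]
bar ((576.4076538085938, 229.06716918945312), (30.27691650390625, 217.73040771484375), 22.662111282348633) [0.27371752 0.29000288]
```

Request:
{"api": "drive_tool", "payload": {
  "rows": [0.8,0.3,-2.6,0,0.8,0.3,-2.6,0,0.8,0.3,-2.6,0,0.8,0.3,-2.6,0,0.8,0.3,-2.5,0,0.7,0.3,-2.5,0,0,0,0,0]
}}

```text
time: 9.25
position: [0.4998, 0.2617, 0.2111]
tcp_rot: [-0.187, 0.939, 0.062, 0.281]
wrist_force: [-1.1, 0.1, 0.6]
width: 1.001
grasp_force: 0.0
```

```bash
python3 st.py
```

```text
t 9.25 q [-0.731 -0.221  0.074  2.165  0.25   0.642  1.151] p [0.4998 0.2617 0.2111]
tilt 33.4 az 23.6 y [-0.385  0.923  0.011] yaz 112.7
```

Request:
{"api": "drive_tool", "payload": {
  "rows": [0.6,0.3,-1,0,0.6,0.3,-1,0,0.6,0.3,-1,0,0.6,0.3,-1,0,0.6,0.3,-1,0,0.6,0.3,-1,0,0.6,0.3,-1,0,0.6,0.3,-1,0,0.6,0.3,-1,0,0.5,0.25,-1.1,0,0,0,0,0]
}}

```text
time: 10.35
position: [0.5577, 0.2922, 0.1098]
tcp_rot: [-0.186, 0.939, 0.062, 0.281]
wrist_force: [-0.2, -0.1, -0.9]
width: 0.998
grasp_force: 0.0
```

```bash
python3 st.py
python3 - <<'E'
from h import *
c=cam('wrist'); cv2.imwrite('pics/w2.png',c['image'][...,::-1])
E
```

```text
t 10.35 q [-0.717  0.066  0.098  2.141  0.295  0.377  1.098] p [0.5577 0.2922 0.1098]
tilt 33.5 az 23.7 y [-0.385  0.923  0.012] yaz 112.7
```

View pics/w2.png

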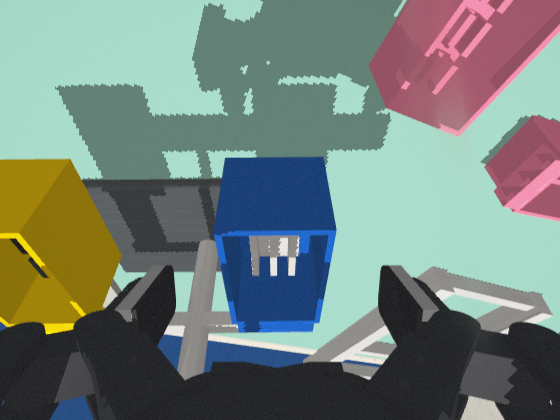

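Request:
{"api": "drive_tool", "payload": {
  "rows": [0,0,0,0,0,0,0,0,0,0,0,0,0,0,0,0,0,0,0,0,0,0,0,0,0,0,0,0],
  "claw": 1
}}

```text
time: 11.1
position: [0.558, 0.2926, 0.112]
tcp_rot: [-0.186, 0.939, 0.063, 0.282]
wrist_force: [0.2, 0.4, -0.1]
width: 0.0
grasp_force: 0.0
```

Run:
```python
from h import *
c=cam('wrist'); d=cam('scene'); 
cv2.imwrite('pics/w3.png',np.hstack([cv2.resize(c['image'],(400,300)),cv2.resize(d['image'][130:280,230:430],(400,300))])[...,::-1])
```

```text
(no output)
```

View pics/w3.png

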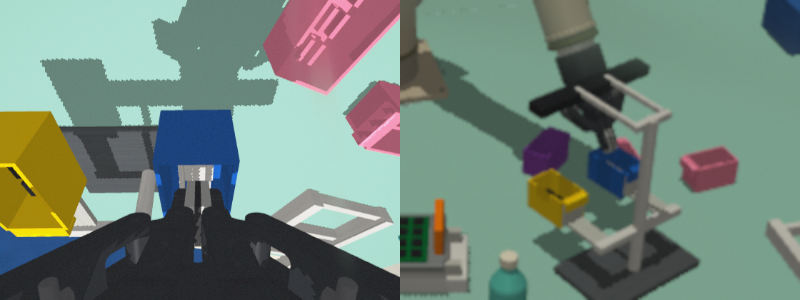

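Run:
```python
from h import *
from scipy.spatial.transform import Rotation as R
s=env.read_state(); M=R.from_quat(s['tcp_rot']).as_matrix(); p0=s['position']
for n in('wrist','scene'):
    c=dict(np.load(n+'.npz')); W=pts(c); L=(W-p0)@M; hsv=cv2.cvtColor(c['image'],cv2.COLOR_RGB2HSV)
    m=(hsv[...,2]<80)&(abs(L[...,0])<.02)&(abs(L[...,1])<.03)&(L[...,2]>-.08)&(L[...,2]<.03)
    print(n,m.sum(),np.percentile(L[m],[2,50,98],axis=0).round(4).tolist() if m.sum() else '')
    v,u=np.where(m); print(u.min(),u.max(),v.min(),v.max(),np.percentile(W[m][:,2],[1,50,99]))
    b=(hsv[...,0]>105)&(hsv[...,0]<128)&(hsv[...,1]>120)&(W[...,2]>.07)&(W[...,2]<.14)&(abs(L[...,0])<.1)&(abs(L[...,1])<.06)
    print(' blue',b.sum(),np.percentile(W[b],[1,50,99],axis=0).round(3).tolist(),np.percentile(L[b],[1,50,99],axis=0).round(3).tolist())
```

```text
wrist 7948 [[-0.007, -0.0288, -0.0798], [0.0111, -0.0001, -0.0725], [0.0144, 0.0289, -0.0338]]
171 381 253 378 [0.13347239 0.16686957 0.18113295]
 blue 11631 [[0.513, 0.254, 0.076], [0.526, 0.28, 0.107], [0.602, 0.324, 0.127]] [[-0.023, -0.026, -0.033], [0.031, -0.002, -0.013], [0.051, 0.023, 0.045]]
scene 253 [[-0.018, -0.0287, -0.0783], [-0.0049, -0.0082, -0.0322], [0.0162, 0.0244, 0.024]]
320 345 187 223 [0.08456163 0.14189333 0.18374736]
 blue 393 [[0.52, 0.258, 0.076], [0.568, 0.281, 0.109], [0.615, 0.322, 0.131]] [[-0.055, -0.03, -0.027], [-0.001, -0.022, 0.008], [0.04, 0.025, 0.044]]
```

Run:
```python
from h import *
from scipy.spatial.transform import Rotation as R
s=env.read_state(); M=R.from_quat(s['tcp_rot']).as_matrix(); p0=s['position']; print(s['width'],s['position'],s['wrist_force'])
c=dict(np.load('scene.npz')); W=pts(c); L=(W-p0)@M
for v in range(184,222,3): print(v,[(u,*c['image'][v,u],*(L[v,u]*1000).round().tolist()) for u in (328,331,334,337)])
c=dict(np.load('wrist.npz')); W=pts(c); L=(W-p0)@M
print('wrist')
for v in range(225,350,10): print(v,[(u,*c['image'][v,u],*(L[v,u]*1000).round().tolist()) for u in (262,276,290)])
```

```text
-0.00028711567208373784 [0.55799966 0.29256983 0.11193225] [-0.68125809 -0.68907255 -0.19171726]
184 [(328, np.uint8(50), np.uint8(51), np.uint8(51), -20.0, -13.0, -97.0), (331, np.uint8(97), np.uint8(97), np.uint8(90), -147.0, -97.0, -111.0), (334, np.uint8(159), np.uint8(157), np.uint8(147), -163.0, -98.0, -110.0), (337, np.uint8(106), np.uint8(106), np.uint8(100), -10.0, 29.0, -83.0)]
187 [(328, np.uint8(30), np.uint8(32), np.uint8(33), -19.0, -16.0, -88.0), (331, np.uint8(28), np.uint8(30), np.uint8(30), -10.0, 2.0, -82.0), (334, np.uint8(79), np.uint8(79), np.uint8(74), -8.0, 15.0, -78.0), (337, np.uint8(123), np.uint8(121), np.uint8(114), -174.0, -100.0, -100.0)]
190 [(328, np.uint8(29), np.uint8(30), np.uint8(31), -12.0, -15.0, -78.0), (331, np.uint8(35), np.uint8(36), np.uint8(37), -14.0, -5.0, -74.0), (334, np.uint8(37), np.uint8(39), np.uint8(39), -15.0, 6.0, -70.0), (337, np.uint8(68), np.uint8(85), np.uint8(76), 253.0, 220.0, -22.0)]
193 [(328, np.uint8(34), np.uint8(36), np.uint8(37), -4.0, -13.0, -67.0), (331, np.uint8(37), np.uint8(38), np.uint8(39), -11.0, -7.0, -64.0
[... 4685 characters left out ...]
-62.0), (290, np.uint8(43), np.uint8(42), np.uint8(47), 13.0, 4.0, -79.0)]
325 [(262, np.uint8(38), np.uint8(38), np.uint8(41), 15.0, -4.0, -87.0), (276, np.uint8(76), np.uint8(74), np.uint8(74), -2.0, -0.0, -60.0), (290, np.uint8(37), np.uint8(41), np.uint8(41), 13.0, 4.0, -83.0)]
335 [(262, np.uint8(39), np.uint8(40), np.uint8(42), 12.0, -4.0, -87.0), (276, np.uint8(74), np.uint8(75), np.uint8(78), -6.0, -0.0, -61.0), (290, np.uint8(44), np.uint8(44), np.uint8(46), 11.0, 4.0, -85.0)]
345 [(262, np.uint8(44), np.uint8(41), np.uint8(45), 9.0, -4.0, -87.0), (276, np.uint8(216), np.uint8(210), np.uint8(189), -10.0, -0.0, -61.0), (290, np.uint8(39), np.uint8(40), np.uint8(44), 9.0, 4.0, -86.0)]
```

The fingertips really end about 28 mm behind the reported TCP, so they closed just above the rim. I'll back off, open and go about 43 mm deeper.

Request:
{"api": "drive_tool", "payload": {
  "rows": [-0.6,-0.25,1,0,-0.6,-0.25,1,0,0,0,0,0]
}}

```text
time: 11.5
position: [0.5461, 0.2879, 0.1343]
tcp_rot: [-0.186, 0.939, 0.064, 0.284]
wrist_force: [-0.3, -0.5, 0.2]
width: 0.0
grasp_force: 0.0
```

Request:
{"api": "drive_tool", "payload": {
  "rows": [0,0,0,0,0,0,0,0,0,0,0,0,0,0,0,0,0,0,0,0,0,0,0,0],
  "claw": 0
}}

```text
time: 12.1
position: [0.546, 0.2875, 0.1317]
tcp_rot: [-0.186, 0.939, 0.063, 0.282]
wrist_force: [-0.4, -0.1, 0.3]
width: 0.991
grasp_force: 0.0
```

Request:
{"api": "drive_tool", "payload": {
  "rows": [0.55,0.2,-0.95,0,0.55,0.2,-0.95,0,0.55,0.2,-0.95,0,0.55,0.2,-0.95,0,0.55,0.2,-0.95,0,0.55,0.2,-0.9,0,0,0,0,0]
}}

```text
time: 12.8
position: [0.5789, 0.2993, 0.0735]
tcp_rot: [-0.186, 0.939, 0.062, 0.281]
wrist_force: [-0.5, 0.0, -1.2]
width: 1.002
grasp_force: 0.0
```

Request:
{"api": "drive_tool", "payload": {
  "rows": [0,0,0,0,0,0,0,0,0,0,0,0,0,0,0,0,0,0,0,0,0,0,0,0],
  "claw": 1
}}

```text
time: 13.4
position: [0.579, 0.2998, 0.0761]
tcp_rot: [-0.186, 0.939, 0.063, 0.283]
wrist_force: [-6.1, -1.9, 6.6]
width: 0.579
grasp_force: 60.9
```

```bash
python3 st.py
python3 - <<'E'
from h import *
c=cam('wrist'); d=cam('scene'); 
cv2.imwrite('pics/w4.png',np.hstack([cv2.resize(c['image'],(400,300)),cv2.resize(d['image'][130:280,230:430],(400,300))])[...,::-1])
E
```

```text
t 13.4 q [-0.712  0.166  0.111  2.117  0.307  0.293  1.086] p [0.579  0.2998 0.0761]
tilt 33.7 az 23.8 y [-0.385  0.923  0.013] yaz 112.7
```

View pics/w4.png

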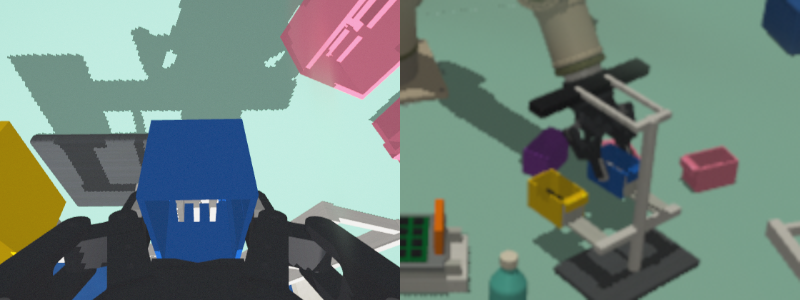

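Request:
{"api": "drive_tool", "payload": {
  "rows": [0,0,0.4,0,0,0,0.5,0,0,0,0.5,0,0,0,0.5,0,0,0,0.5,0,0,0,0,0]
}}

```text
time: 14.1
position: [0.5788, 0.2994, 0.0999]
tcp_rot: [-0.186, 0.939, 0.063, 0.282]
wrist_force: [-4.3, -1.2, -0.1]
width: 0.581
grasp_force: 63.5
```

```bash
python3 st.py
python3 - <<'E'
from h import *
c=cam('scene'); W=pts(c); h,s,v=cv2.split(cv2.cvtColor(c['image'],cv2.COLOR_RGB2HSV))
m=(h>105)&(h<128)&(s>130)&(abs(W[...,0]-.57)<.08)&(abs(W[...,1]-.29)<.07)&(W[...,2]>.07)
print(m.sum(),np.percentile(W[m][:,2],[1,5,95,99]))
# carrier: orange bar, fences, grey
t=cam('top'); W=pts(t); h,s,v=cv2.split(cv2.cvtColor(t['image'],cv2.COLOR_RGB2HSV))
def rect(m,n):
    p=W[m]; r=cv2.minAreaRect((p[:,:2]*1000).astype(np.float32)); print(n,len(p),np.round(r[0],1),np.round(r[1],1),round(r[2],1),'z',np.percentile(p[:,2],[5,50,95]).round(4))
reg=(W[...,0]>.5)&(W[...,0]<.72)&(W[...,1]<.06)&(W[...,1]>-.35)
rect(reg&(h>3)&(h<16)&(s>180)&(W[...,2]>.1),'orange')
rect(reg&(W[...,2]>.055)&(W[...,2]<.078)&(W[...,1]<.0)&(W[...,1]>-.2),'carrier')
rect(reg&(h>40)&(h<85)&(s>80)&(W[...,2]>.06)&(W[...,2]<.073)&(W[...,1]>-.12),'board')
rect(reg&(W[...,2]>.066)&(v<50)&(W[...,1]<-.07)&(W[...,2]<.076),'fence')
rect(reg&(W[...,2]>.02)&(W[...,2]<.05),'rail')
rect((W[...,2]>.068)&(W[...,0]>.5)&(W[...,0]<.72)&(h>40)&(h<95)&(s>80)&(W[...,1]<-.2),'stop')
E
```

```text
t 14.1 q [-0.699  0.127  0.096  2.099  0.275  0.35   1.124] p [0.5788 0.2994 0.0999]
tilt 33.6 az 23.8 y [-0.385  0.923  0.013] yaz 112.7
334 [0.10157351 0.10644368 0.15162246 0.15468819]
orange 124 [612.8 -13.1] [12.5 78.5] 75.9 z [0.1061 0.1106 0.1143]
carrier 2392 [594.6 -89.1] [180.3 131.1] 76.2 z [0.0574 0.0624 0.0701]
board 469 [603.3 -59.2] [ 56.6 108.4] 76.3 z [0.0604 0.0636 0.0682]
fence 181 [ 569.6 -191.6] [260.3 111.4] 76.4 z [0.0667 0.069  0.0735]
rail 2137 [ 629.1 -154.3] [359.3 216.6] 78.0 z [0.0227 0.0284 0.0485]
stop 225 [ 544.4 -327.3] [21.9 91.6] 76.6 z [0.0695 0.0734 0.0772]
```

Run:
```python
from h import *
a=np.radians(-13.8)
for n in('top','scene'):
    t=dict(np.load(n+'.npz')); W=pts(t); h,s,v=cv2.split(cv2.cvtColor(t['image'],cv2.COLOR_RGB2HSV))
    O=np.array([.5945,-.089]); d=W[...,:2]-O; x=d[...,0]*np.cos(a)+d[...,1]*np.sin(a); y=-d[...,0]*np.sin(a)+d[...,1]*np.cos(a)
    m=(abs(x)<.08)&(y<.02)&(y>-.1)&(W[...,2]>.05)&(W[...,2]<.09)
    # intensity profile along y at |x|<.03 and along x at y~-.04
    for k,sel,c in(('y',m&(abs(x)<.035),y),('x',m&(abs(y+.042)<.02),x)):
        b=np.round(c[sel]/.005).astype(int)
        print(n,k,[(int(i*5),int(np.median(v[sel][b==i])),int(1000*np.median(W[sel][b==i][:,2]))) for i in np.unique(b)])
    f=m&(v<50); p=np.c_[x[f],y[f]]*1000; r=cv2.minAreaRect(p.astype(np.float32)); print(n,'fence',f.sum(),r)
    f=m&(v<50)&(y<.003)&(y>-.092); p=np.c_[x[f],y[f]]*1000; print(np.percentile(p,[1,99],axis=0))
```

```text
top y [(-90, 148, 51), (-85, 101, 66), (-80, 52, 68), (-75, 85, 61), (-70, 100, 61), (-65, 101, 60), (-60, 100, 61), (-55, 101, 61), (-50, 100, 60), (-45, 100, 61), (-40, 100, 61), (-35, 100, 61), (-30, 100, 59), (-25, 100, 60), (-20, 100, 60), (-15, 97, 60), (-10, 51, 68), (-5, 55, 65), (0, 96, 61), (5, 84, 62), (10, 79, 63), (15, 48, 65), (20, 58, 63)]
top x [(-65, 66, 58), (-60, 96, 60), (-55, 63, 65), (-50, 56, 67), (-45, 95, 61), (-40, 102, 61), (-35, 102, 61), (-30, 101, 61), (-25, 101, 61), (-20, 101, 60), (-15, 102, 61), (-10, 101, 61), (-5, 101, 61), (0, 100, 60), (5, 100, 59), (10, 100, 60), (15, 100, 60), (20, 100, 61), (25, 100, 60), (30, 99, 60), (35, 99, 61), (40, 99, 60), (45, 99, 60), (50, 63, 63), (55, 41, 69), (60, 85, 61), (65, 100, 59)]
top fence 217 ((-0.11491775512695312, -30.35300064086914), (101.16241455078125, 111.18112182617188), 89.22723388671875)
[[-54.91781542 -81.16435877]
 [ 55.31205678  -5.65293399]]
scene y [(-85, 122, 64), (-80, 59, 68), (-75, 53, 62), (-70, 108, 61), (-65, 108, 60), (-60, 108, 60), (-55, 108, 58), (-50, 108, 61), (-45, 108, 61), (-40, 108, 60), (-35, 108, 61), (-30, 108, 60), (-25, 108, 60), (-20, 108, 59), (-15, 108, 61), (-10, 77, 67), (-5, 38, 65), (0, 98, 60), (5, 89, 63), (10, 81, 64), (15, 51, 64), (20, 53, 64)]
scene x [(-55, 26, 61), (-50, 27, 65), (-45, 82, 62), (-40, 108, 60), (-35, 108, 60), (-30, 108, 61), (-25, 108, 61), (-20, 108, 58), (-15, 108, 61), (-10, 108, 59), (-5, 108, 60), (0, 108, 60), (5, 108, 61), (10, 108, 61), (15, 108, 60), (20, 108, 60), (25, 108, 61), (30, 108, 61), (35, 108, 59), (40, 108, 61), (45, 90, 61), (50, 90, 65), (55, 52, 65), (60, 52, 62), (65, 84, 61), (70, 74, 56), (75, 93, 65)]
scene fence 188 ((5.115886688232422, -29.735061645507812), (118.37860870361328, 99.2159423828125), 0.2735969126224518)
[[-53.30399169 -79.00040331]
 [ 63.78433688  -4.3399634 ]]
```

Request:
{"api": "drive_tool", "payload": {
  "rows": [-0.6,-0.25,0,0,-1.2,-0.5,0,0,-1.2,-0.5,0,0,-1.2,-0.5,0,0,-1.2,-0.5,0,0,-1.2,-0.5,0,0,-1.2,-0.5,0,0,-1.2,-0.5,0.5,0,-1.2,-0.5,1,0,-0.5,-1,1.2,-0.02,0,-1.5,1.5,-0.03]
}}

```text
time: 15.3
position: [0.4706, 0.2317, 0.1414]
tcp_rot: [-0.163, 0.943, 0.056, 0.284]
wrist_force: [1.5, -1.1, -0.8]
width: 0.576
grasp_force: 63.2
```

```bash
python3 st.py
```

```text
t 15.3 q [-0.732 -0.237  0.068  2.336  0.376  0.505  0.971] p [0.4706 0.2317 0.1414]
tilt 33.6 az 20.9 y [-0.339  0.941  0.013] yaz 109.8
```

Request:
{"api": "drive_tool", "payload": {
  "rows": [0.1,-1.2,2,-0.04,0.1,-1.2,2,-0.04,0.1,-1.2,2,-0.04,0.1,-1.2,2,-0.04,0.1,-1.2,2,-0.04,0.7,-2.2,0.4,-0.04,0.7,-2.2,0.4,-0.04,0.7,-2.2,0.4,-0.04,0.7,-2.2,0.4,-0.04,0.7,-2.2,0.4,-0.04]
}}

```text
time: 16.3
position: [0.5123, 0.0597, 0.261]
tcp_rot: [0.03, 0.957, -0.002, 0.289]
wrist_force: [0.3, 0.2, -1.3]
width: 0.58
grasp_force: 63.1
```

```bash
python3 st.py
```

```text
t 16.3 q [-0.567 -0.397  0.16   2.178  0.404  0.852  0.916] p [0.5123 0.0597 0.261 ]
tilt 33.6 az -2.3 y [0.058 0.998 0.013] yaz 86.7
```

Request:
{"api": "drive_tool", "payload": {
  "rows": [1.2,-2.5,0,-0.023,1.2,-2.5,0,-0.023,1.2,-2.5,-0.5,-0.023,1.2,-2.5,-1,-0.023,1.2,-2.5,-1.5,-0.023,1.2,-2.5,-2.3,-0.023,1.2,-2.5,-2.3,-0.023,0.9,-2.1,-2.3,-0.023,0,0,0,0,0,0,0,0]
}}

```text
time: 17.3
position: [0.6046, -0.1352, 0.1618]
tcp_rot: [0.116, 0.95, -0.029, 0.287]
wrist_force: [0.2, 0.8, -1.1]
width: 0.576
grasp_force: 63.0
```

```bash
python3 st.py
cat > chk.py <<'E'
from h import *
a=np.radians(-13.8); pc=np.array([.5852,-.131])
for n in('scene','top'):
    c=cam(n); W=pts(c); h,s,v=cv2.split(cv2.cvtColor(c['image'],cv2.COLOR_RGB2HSV))
    m=(h>105)&(h<128)&(s>120)&(abs(W[...,0]-pc[0])<.1)&(abs(W[...,1]-pc[1])<.1)&(W[...,2]>.06)
    if m.sum()<20: print(n,'few',m.sum()); continue
    p=W[m]; zt=np.percentile(p[:,2],98); q=p[p[:,2]>zt-.008]; r=cv2.minAreaRect((q[:,:2]*1000).astype(np.float32))
    d=q[:,:2]-pc; L=np.c_[d@[np.cos(a),np.sin(a)],d@[-np.sin(a),np.cos(a)]]*1000
    print(n,m.sum(),'z',np.percentile(p[:,2],[1,98]).round(4),'rect',r,'rel pocket x,y',np.percentile(L,[1,99],axis=0).round(1).tolist())
E
python3 chk.py
```

```text
t 17.3 q [-0.507 -0.073  0.606  2.137  0.222  0.491  1.272] p [ 0.6046 -0.1352  0.1618]
tilt 33.5 az -12.8 y [0.238 0.971 0.011] yaz 76.2
scene 423 z [0.1643 0.2167] rect ((595.1618041992188, -130.991943359375), (48.05290985107422, 92.31079864501953), 78.0875015258789) rel pocket x,y [[-36.2, -21.7], [54.5, 26.2]]
top 258 z [0.1656 0.2199] rect ((598.7989501953125, -132.10679626464844), (50.53307342529297, 68.14068603515625), 75.75413513183594) rel pocket x,y [[-15.5, -22.7], [47.4, 27.1]]
```

Request:
{"api": "drive_tool", "payload": {
  "rows": [-0.15,-0.2,-1.5,0,0,0,-2,0,0,0,-2,0,0,0,-1.5,0,0,0,-1,0,0,0,-0.8,0,0,0,-0.5,0,0,0,0,0,0,0,0,0]
}}

```text
time: 18.3
position: [0.6039, -0.1357, 0.0702]
tcp_rot: [0.116, 0.95, -0.028, 0.288]
wrist_force: [0.2, 0.7, -1.2]
width: 0.584
grasp_force: 63.2
```

```bash
python3 st.py; python3 chk.py
```

```text
t 18.3 q [-0.465  0.111  0.608  2.222 -0.039  0.243  1.485] p [ 0.6039 -0.1357  0.0702]
tilt 33.7 az -12.5 y [0.236 0.972 0.013] yaz 76.4
scene 386 z [0.0713 0.1246] rect ((595.5259399414062, -131.82325744628906), (47.46773147583008, 88.53849029541016), 77.16790771484375) rel pocket x,y [[-28.4, -22.0], [54.0, 25.3]]
top 235 z [0.0661 0.1274] rect ((599.6298217773438, -134.343505859375), (50.322845458984375, 64.28644561767578), 77.52460479736328) rel pocket x,y [[-13.0, -24.5], [46.5, 25.3]]
```

Request:
{"api": "drive_tool", "payload": {
  "rows": [0,0,-0.3,0,0,0,-0.3,0,0,0,-0.3,0,0,0,-0.2,0,0,0,0,0,0,0,0,0]
}}

```text
time: 19.0
position: [0.6058, -0.1364, 0.0607]
tcp_rot: [0.116, 0.95, -0.028, 0.29]
wrist_force: [-3.1, 0.0, 12.7]
width: 0.577
grasp_force: 63.9
```

```bash
python3 st.py; python3 chk.py
python3 - <<'E'
from h import *
c=dict(np.load('scene.npz')); d=dict(np.load('top.npz'))
cv2.imwrite('pics/w5.png',np.hstack([cv2.resize(c['image'][170:320,130:330],(400,300),interpolation=2),cv2.resize(d['image'][140:290,270:470],(400,300),interpolation=2)])[...,::-1])
E
```

```text
t 19.0 q [-0.434  0.136  0.58   2.225 -0.089  0.213  1.528] p [ 0.6058 -0.1364  0.0607]
tilt 33.9 az -12.5 y [0.236 0.972 0.014] yaz 76.3
scene 392 z [0.0612 0.1135] rect ((594.574951171875, -131.93869018554688), (49.44575500488281, 95.94247436523438), 74.83067321777344) rel pocket x,y [[-38.3, -23.7], [55.7, 25.6]]
top 235 z [0.0603 0.1163] rect ((597.8365478515625, -133.7490997314453), (50.284420013427734, 70.34659576416016), 75.73690032958984) rel pocket x,y [[-17.7, -24.7], [48.0, 25.2]]
```

View pics/w5.png

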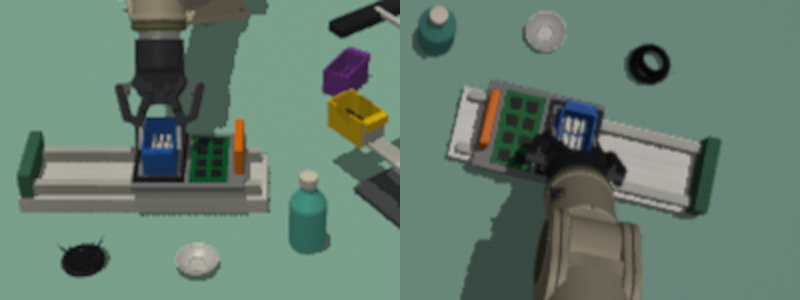

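Request:
{"api": "drive_tool", "payload": {
  "rows": [0,0,0.1,0,0,0,0,0]
}}

```text
time: 19.3
position: [0.6049, -0.1362, 0.0606]
tcp_rot: [0.116, 0.95, -0.028, 0.289]
wrist_force: [2.0, -1.7, 5.8]
width: 0.577
grasp_force: 62.8
```

Request:
{"api": "drive_tool", "payload": {
  "rows": [0,0,0,0,0,0,0,0,0,0,0,0,0,0,0,0,0,0,0,0,0,0,0,0],
  "claw": 0
}}

```text
time: 19.9
position: [0.6034, -0.136, 0.0593]
tcp_rot: [0.116, 0.95, -0.028, 0.288]
wrist_force: [-0.7, -0.8, 0.5]
width: 1.001
grasp_force: 0.0
```

```bash
python3 st.py; python3 chk.py
```

```text
t 19.9 q [-0.438  0.135  0.583  2.228 -0.084  0.217  1.524] p [ 0.6034 -0.136   0.0593]
tilt 33.6 az -12.5 y [0.236 0.972 0.013] yaz 76.3
scene 401 z [0.0614 0.1131] rect ((593.1676025390625, -131.99124145507812), (50.02073669433594, 94.5070571899414), 75.10734558105469) rel pocket x,y [[-38.5, -24.1], [54.2, 25.6]]
top 263 z [0.0602 0.1167] rect ((591.869140625, -128.54306030273438), (57.273216247558594, 82.84593963623047), 77.25301361083984) rel pocket x,y [[-34.6, -24.6], [47.1, 31.3]]
```

Request:
{"api": "drive_tool", "payload": {
  "rows": [-0.5,0.1,0.8,0,-1.1,0.25,1.7,0,-1.1,0.25,1.7,0,-1.1,0.25,1.7,0,-1.1,0.25,1.7,0,-1.1,0.25,1.7,0,-0.5,0.1,1.8,0,0,0,1.5,0,0,0,0,0]
}}

```text
time: 20.9
position: [0.5396, -0.1215, 0.1878]
tcp_rot: [0.116, 0.95, -0.027, 0.29]
wrist_force: [-0.6, -0.4, 0.2]
width: 1.002
grasp_force: 0.0
```

```bash
python3 st.py; python3 chk.py
python3 - <<'E'
from h import *
t=dict(np.load('top.npz')); W=pts(t); h,s,v=cv2.split(cv2.cvtColor(t['image'],cv2.COLOR_RGB2HSV))
for n,m in(('orange',(h>3)&(h<16)&(s>180)&(W[...,2]>.1)&(W[...,0]>.5)&(W[...,0]<.72)&(abs(W[...,1])<.1)),('bottle',(h>80)&(h<100)&(s>110)&(W[...,2]>.05)&(W[...,0]>.55)&(W[...,0]<.85)&(abs(W[...,1])<.15))):
    p=W[m]; print(n,len(p),np.percentile(p,[2,50,98],axis=0).round(3).tolist(), cv2.minAreaRect((p[:,:2]*1000).astype(np.float32)))
E
```

```text
t 20.9 q [-0.539 -0.324  0.549  2.248  0.464  0.628  1.061] p [ 0.5396 -0.1215  0.1878]
tilt 33.8 az -12.4 y [0.236 0.972 0.015] yaz 76.3
scene 400 z [0.0613 0.1137] rect ((594.7985229492188, -132.77793884277344), (50.17598342895508, 94.93331909179688), 75.93692016601562) rel pocket x,y [[-37.6, -24.5], [57.1, 25.4]]
top 377 z [0.0607 0.1146] rect ((586.9522094726562, -131.26788330078125), (50.772369384765625, 91.90808868408203), 76.25252532958984) rel pocket x,y [[-43.9, -24.6], [47.2, 25.5]]
orange 123 [[0.576, -0.024, 0.105], [0.611, -0.012, 0.11], [0.648, -0.001, 0.117]] ((613.0358276367188, -13.147079467773438), (12.339832305908203, 78.88005828857422), 75.66620635986328)
bottle 207 [[0.727, 0.035, 0.053], [0.74, 0.06, 0.087], [0.765, 0.081, 0.103]] ((747.4439697265625, 57.58494567871094), (50.08357238769531, 41.390296936035156), 82.29423522949219)
```

Request:
{"api": "drive_tool", "payload": {
  "rows": [0.8,1.3,0.3,0,1.6,2.5,0,0,1.6,2.5,0,0,1.6,2.5,0,0,1.6,2.5,0,0,1.6,2.5,0,0,1.2,2.0,0,0,0,0,0,0],
  "claw": 1
}}

```text
time: 21.8
position: [0.6391, 0.0399, 0.1866]
tcp_rot: [0.113, 0.951, -0.028, 0.287]
wrist_force: [-0.6, -0.3, -0.2]
width: 0.001
grasp_force: 0.0
```

```bash
python3 st.py
```

```text
t 21.8 q [-0.657 -0.003  0.371  2.028  0.463  0.643  0.741] p [0.6391 0.0399 0.1866]
tilt 33.5 az -12.4 y [0.232 0.973 0.011] yaz 76.6
```

Request:
{"api": "drive_tool", "payload": {
  "rows": [0,0,-1.5,0,0,0,-2,0,0,0,-2,0,0,0,-2,0,0,0,-2,0,0,0,-1.5,0,0,0,-0.9,0,0,0,0,0]
}}

```text
time: 22.6
position: [0.6373, 0.0356, 0.0675]
tcp_rot: [0.116, 0.951, -0.029, 0.287]
wrist_force: [0.1, 0.4, 0.2]
width: -0.002
grasp_force: 0.0
```

```bash
python3 st.py
python3 - <<'E'
from h import *
from scipy.spatial.transform import Rotation as R
s=env.read_state(); M=R.from_quat(s['tcp_rot']).as_matrix(); p0=s['position']
c=cam('scene'); d=cam('wrist'); W=pts(c); L=(W-p0)@M
m=(c['image'].max(-1)<100)&(abs(L[...,0])<.03)&(abs(L[...,1])<.06)&(L[...,2]>-.1)&(L[...,2]<.01)
for z0 in range(-90,0,10):
    k=m&(L[...,2]*1000>z0)&(L[...,2]*1000<z0+10); 
    if k.sum(): print(z0,k.sum(),np.percentile(L[k][:,1],[2,98]).round(3),np.percentile(W[k][:,2],[2]).round(3))
cv2.imwrite('pics/w6.png',np.hstack([cv2.resize(c['image'][140:290,130:330],(400,300),interpolation=2),cv2.resize(d['image'],(400,300))])[...,::-1])
E
```

```text
t 22.6 q [-0.658  0.181  0.403  2.141  0.578  0.369  0.556] p [0.6373 0.0356 0.0675]
tilt 33.5 az -12.8 y [0.237 0.972 0.011] yaz 76.3
-90 60 [-0.04   0.043] [0.134]
-80 71 [-0.031  0.035] [0.129]
-70 37 [-0.023  0.025] [0.12]
-60 18 [-0.01   0.012] [0.109]
-50 16 [-0.01   0.012] [0.104]
-40 19 [-0.01   0.012] [0.096]
-30 3 [-0.     0.002] [0.093]
-10 1 [-0.047 -0.047] [0.071]
```

View pics/w6.png

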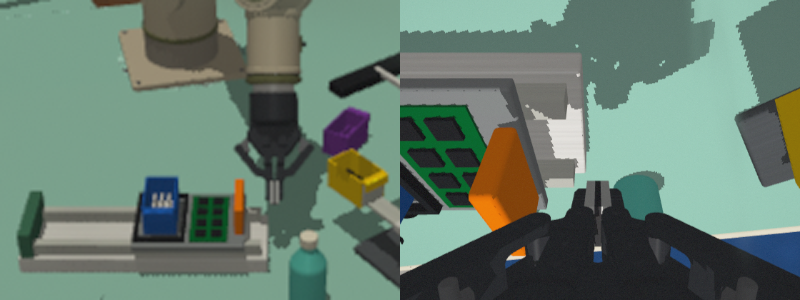

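Request:
{"api": "drive_tool", "payload": {
  "rows": [-0.15,-0.6,0,0,-0.24,-0.97,0,0,-0.24,-0.97,0,0,-0.07,-0.3,0,0,-0.05,-0.2,0,0,-0.05,-0.2,0,0,-0.05,-0.2,0,0,-0.05,-0.2,0,0,-0.05,-0.2,0,0,-0.05,-0.2,0,0]
}}

```text
time: 23.7
position: [0.6286, -0.0034, 0.0695]
tcp_rot: [0.115, 0.95, -0.028, 0.288]
wrist_force: [0.9, 2.6, 0.3]
width: -0.004
grasp_force: 1.6
```

Request:
{"api": "drive_tool", "payload": {
  "rows": [-0.07,-0.3,0,0,-0.1,-0.4,0,0,-0.12,-0.5,0,0,-0.15,-0.6,0,0,-0.15,-0.6,0,0,-0.15,-0.6,0,0,-0.15,-0.6,0,0,-0.15,-0.6,0,0,-0.15,-0.6,0,0,-0.15,-0.6,0,0,-0.15,-0.6,0,0,-0.15,-0.6,0,0]
}}

```text
time: 24.9
position: [0.6119, -0.0704, 0.0694]
tcp_rot: [0.116, 0.95, -0.028, 0.288]
wrist_force: [0.1, 4.3, 1.0]
width: -0.002
grasp_force: 1.8
```

Request:
{"api": "drive_tool", "payload": {
  "rows": [-0.15,-0.6,0,0,-0.15,-0.6,0,0,-0.15,-0.6,0,0,-0.15,-0.6,0,0,-0.15,-0.6,0,0,-0.15,-0.6,0,0,-0.12,-0.5,0,0,-0.1,-0.4,0,0]
}}

```text
time: 25.7
position: [0.6007, -0.1156, 0.0694]
tcp_rot: [0.116, 0.95, -0.028, 0.288]
wrist_force: [1.6, 3.3, 0.4]
width: -0.002
grasp_force: 1.7
```

```bash
python3 st.py
cat > car.py <<'E'
from h import *
t=cam('top'); W=pts(t); h,s,v=cv2.split(cv2.cvtColor(t['image'],cv2.COLOR_RGB2HSV))
for n,m in(('orange',(h>3)&(h<16)&(s>180)&(W[...,2]>.09)),('blue',(h>105)&(h<128)&(s>120)&(W[...,2]>.105)),('stop',(h>40)&(h<95)&(s>80)&(W[...,2]>.068)&(W[...,1]<-.27)&(W[...,2]<.08)),('board',(h>40)&(h<85)&(s>80)&(W[...,2]>.06)&(W[...,2]<.073)&(W[...,1]>-.26))):
    m=m&(W[...,0]>.48)&(W[...,0]<.7)&(W[...,1]<.05)&(W[...,1]>-.4)
    p=W[m]; d=p[:,:2]-[.5945,-.089]; a=np.radians(-13.8)
    L=np.c_[d@[np.cos(a),np.sin(a)],d@[-np.sin(a),np.cos(a)]]*1000
    print(n,len(p),'local x,y 2-98%',np.percentile(L,[2,98],axis=0).round(1).tolist(),'z',np.percentile(p[:,2],[50,98]).round(3))
E
python3 car.py
```

```text
t 25.7 q [-0.296  0.091  0.374  2.229  0.206  0.252  1.211] p [ 0.6007 -0.1156  0.0694]
tilt 33.6 az -12.6 y [0.237 0.972 0.013] yaz 76.3
orange 92 local x,y 2-98% [[-13.8, -49.5], [35.6, -37.7]] z [0.11  0.115]
blue 194 local x,y 2-98% [[-42.9, -190.1], [47.0, -139.5]] z [0.11  0.117]
stop 266 local x,y 2-98% [[-53.0, -253.0], [50.8, -233.6]] z [0.074 0.079]
board 333 local x,y 2-98% [[-50.4, -118.8], [54.1, -64.2]] z [0.064 0.07 ]
```

Request:
{"api": "drive_tool", "payload": {
  "rows": [-0.1,-0.4,0,0,-0.1,-0.4,0,0,-0.1,-0.4,0,0,-0.1,-0.4,0,0,-0.07,-0.3,0,0,-0.05,-0.2,0,0,-0.05,-0.2,0,0]
}}

```text
time: 26.45
position: [0.5951, -0.138, 0.0694]
tcp_rot: [0.116, 0.95, -0.028, 0.288]
wrist_force: [-0.1, 1.8, 1.1]
width: -0.001
grasp_force: 1.6
```

Request:
{"api": "drive_tool", "payload": {
  "rows": [-0.03,-0.1,0,0,-0.03,-0.1,0,0,-0.03,-0.1,0,0,-0.03,-0.1,0,0]
}}

```text
time: 26.85
position: [0.5941, -0.1418, 0.0695]
tcp_rot: [0.116, 0.95, -0.028, 0.288]
wrist_force: [2.6, 3.1, -0.4]
width: 0.003
grasp_force: 1.5
```

Still only sliding friction, so I'll continue in 1 mm rows until the force rises.

Request:
{"api": "drive_tool", "payload": {
  "rows": [-0.03,-0.1,0,0,-0.03,-0.1,0,0,-0.03,-0.1,0,0]
}}

```text
time: 27.15
position: [0.5939, -0.1423, 0.0695]
tcp_rot: [0.114, 0.95, -0.027, 0.288]
wrist_force: [7.2, 13.7, -2.4]
width: -0.002
grasp_force: 7.7
```

Request:
{"api": "drive_tool", "payload": {
  "rows": [-0.03,-0.1,0,0,-0.03,-0.1,0,0]
}}

```text
time: 27.35
position: [0.5938, -0.1423, 0.0695]
tcp_rot: [0.113, 0.951, -0.027, 0.288]
wrist_force: [8.7, 20.4, -5.2]
width: -0.005
grasp_force: 11.2
```

The position has stalled and the force is climbing, so the carrier is against the stop. I'll back off and check.

Request:
{"api": "drive_tool", "payload": {
  "rows": [0.07,0.3,0,0,0.1,0.4,0,0,0.24,1,0,0,0.36,1.5,0,0,0.36,1.5,0,0,0,0.5,2,0,0,0,3,0,-0.3,0,3.5,0,-0.3,0,3.5,0,0,0,0,0]
}}

```text
time: 28.35
position: [0.5998, -0.0959, 0.1949]
tcp_rot: [0.117, 0.949, -0.028, 0.291]
wrist_force: [0.8, 1.3, 0.3]
width: 0.002
grasp_force: 0.0
```

```bash
python3 st.py; python3 car.py
python3 - <<'E'
from h import *
c=cam('scene'); d=dict(np.load('top.npz'))
cv2.imwrite('pics/w7.png',np.hstack([c['image'][130:330,100:440],d['image'][110:310,160:460]])[...,::-1])
E
```

```text
t 28.35 q [-0.376 -0.131  0.369  2.121  0.305  0.578  1.123] p [ 0.5998 -0.0959  0.1949]
tilt 34.0 az -12.4 y [0.238 0.971 0.016] yaz 76.3
orange 67 local x,y 2-98% [[3.6, -77.4], [37.0, -65.0]] z [0.11  0.115]
blue 194 local x,y 2-98% [[-43.2, -217.3], [47.2, -166.8]] z [0.11  0.116]
stop 263 local x,y 2-98% [[-53.7, -252.7], [51.1, -233.9]] z [0.073 0.079]
board 378 local x,y 2-98% [[-50.9, -145.7], [53.0, -91.7]] z [0.064 0.069]
```

View pics/w7.png

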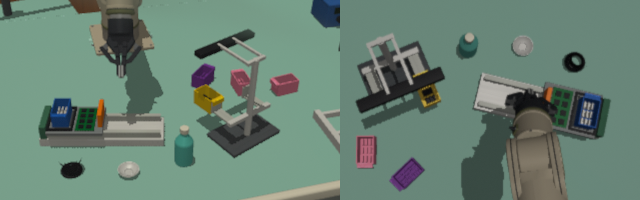

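The carrier is home: its end and the stop face are both at about -234 mm. The bin sits level in the pocket, and the yellow bin, stand and other items haven't moved.

```bash
python3 -c "
from bench import env
print(env.close_job())"
```

```text
the job is handed in; nothing more can be done
None
```

I placed the blue bin level in the carrier pocket and released it, then pushed the carrier home against the green stop; nothing else was moved, and the job was handed in at about 28.5 s of the 54 s limit.

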